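# Press a violin fingerboard: four clicks on the ratchet lever, and hold

## Robot

A 7-joint arm with a two-finger parallel gripper is mounted at the origin on the work surface. World frame = base frame: x ahead of the robot, y to its left, z up, the work surface at z = 0. Lengths are in m, angles in rad, forces in N, time in s.
With the tool pointing down it reaches from about 0.425 to 1.025 m from the base axis. Payload 3.6 kg.
Tool frame: the origin (TCP) lies between the finger pads; the fingertips stand arm.tips_ahead ahead of it and the grasp point (between the pads) is the TCP (arm.tips_ahead is the distance from the TCP to the fingertips, in m); x points along the fingers, y is the direction in which the jaws open and shut, and the axes are right-handed (so a half turn about x gives the same grasp; the last joint's range is limited). The gripper opens to 85 mm and grips with 20 to 120 N. Pads are 22 mm wide; open, the fingers measure 114 mm over their backs; the gripper's body (76 mm by 85 mm) begins 54 mm behind the grasp point. The pads swing forward as they close: fully open they stand 13 mm farther back than shut.
Start: joints at [1.079, 0.591, 0.048, 1.609, -0.033, 0.943, -0.034], TCP at [0.281, -0.668, 0.211] pointing down, gripper open.
Joint ranges: [-2.69, 2.69], [-0.47, 2.24], [-1.27, 1.36], [0.19, 2.51], [-1.53, 4.68], [0.08, 2.07], [-3.09, 3.09]. Speed limits (rad/s): [2.57, 2.57, 3.14, 3.14, 3.14, 3.14, 3.14].

## Interface

Orientations are given as [roll, pitch, yaw] about the fixed x, y, z axes, in that order (R = Rz(yaw) Ry(pitch) Rx(roll)).
In Python, from cell import arm, snapshot, camera_info gives the robot as it stands.
- The arm moves only by the tool step_arm, never from a script. Its argument "plan" is text: rows parted by semicolons, each of 7 numbers parted by spaces: the shift along the world's x, y, z in m, then the turn, a rotation vector about the world's x, y, z in degrees, then the closure in counts, from 0 (fully open) to 255 (shut). In form: tx ty tz wx wy wz claw; .... A call has 1 to 10 rows; each row shifts and turns the pose as measured when the row begins; what a row does not reach is not made up. A row lasts 1/8 s, in which the tool goes at most 62.5 mm and 10.7 degrees, less where a joint would pass 70% of its speed; a pose out of reach is approached as far as the arm can. A call is refused whole if a number of a shift passes 0.0625 or a number of a turn 10.7, either way. A call with a gripper value outside its range is refused whole. The fingers move at their own pace and stop on an object; "squeeze" is the grip in N (left out, the last holds). Time passes only in rows, so rows that do not move let the fingers close. It gives the time, the measured TCP pose, the force and the opening at its end, in the units of the state.
- arm.sense(): the state, without advancing time (a new reading comes with each control period).
- snapshot(name): name is "scene" or "top"; returns (picture, depth): 384x512x3 uint8, red, green, blue; 384x512 float32, m along the optical axis (not along the pixel's ray), 0 where there is no reading.
- camera_info(name): a dict with "fx", "fy", "cx", "cy" (pixels), "dist" ([k1, k2, p1, p2, k3] as OpenCV has them; the pictures are not rectified), "origin" and "orientation" of the camera in the world. Camera axes: x right, y up, looking along -z (the intrinsics and any distortion apply to the point x, -y, -z); pixel columns grow to the right and rows downward; lengths in m; the calibration is good to about 2 mm. A picture is of the moment at which its call begins. camera_info takes no time and is no camera call.
- arm.finish_job(): hands the job in, once; it reports no verdict.
The state is a dict: "time": time; "joint_positions": joint angles; "qvel": joint speeds; "effort": joint torques, N m; "position": TCP position; "tcp_rot": TCP orientation; "ft_force": force on the tool from outside, world axes, zero at the start; "torque": the same for the moment, N m; "finger_gap": finger opening in m.
Only numpy, scipy, OpenCV 4.12 (cv2) and the standard library are available. Lean on these libraries where they do the work, as an engineer would, in place of code of your own. Each camera call takes 0.05 s, during which the arm holds its last target. There are 200 camera calls.

## Task

The violin fingerboard on its freshly glued wedge is lying in the channel of the ratchet lever press: slide it along the channel under the overhanging arm until its wide end is fully home against the stop. Then press the lever down exactly four clicks, felt by hand and never a fifth, and finish while still bearing down on the lever at the fourth click, so that the joint stays under pressure while the glue grabs. Leave everything else on the bench where it is.

Things in the scene. Friction and masses are not known exactly. Their poses are not given: they have to be found in the camera images.
- board_mid (a point): the violin fingerboard: black arched ebony on a pale maple wedge, one loose piece 270 mm long, 42 mm wide at one end tapering evenly to 24 mm at the other, 14.5 mm high at the sides, 18 mm along the crest, about 0.16 kg, lying on the press's bed. This point: its centre, half-way along, 9 mm above its underside. Its +y runs from the wide to the narrow end, z up
- board_wide_end (a point): the middle of the fingerboard's wide end, on its underside: the end that must meet the stop; axes as board_mid
- bed_stop (a point): the press's fixed stop: this point lies in the face of the stop block, mid-channel, on top of the bed (30 mm above the bench). Axes of the press (bolted down): +y along the channel, away from the stop; +x across the bed to the column, away from the handle; z up. The bed is flat maple, 96 mm wide, reaching 320 mm in +y; the channel between two fences 8 mm high is 46 mm wide
- channel_mouth (a point): the open end of the channel, on the bed, 165 mm in +y from the stop; axes as bed_stop. From here on the bed is bare (no fences, nothing overhead). Towards the stop the press's arm hangs over the channel, 65 to 105 mm from the stop, underside 113 mm above the bench; its column is a post 250 mm tall on the +x side
- foot: the wooden, cork-faced pressing foot below the arm, 34 mm (x) by 64 mm (y), centred 85 mm from the stop; origin mid-underside. The lever drives it down 25 mm per rad through a spring of 1 N/mm; at the start it stands 5 to 8 mm above the fingerboard's crest, and it meets the crest at about the first click
- lever_axle (a point): the axle of the ratchet lever, on top of the arm; it runs along the press's y, axes as bed_stop. The toothed steel hub around it has a radius of 47 mm
- handle (a point): the middle of the lever's turned wooden handle (26 mm thick, 90 mm long), 150 mm from the axle on the press's -x side; it swings in the upright plane across the bed. To press it takes about 1 N at first, then on each tooth 7 to 8 N (first) up to 9 to 11 N (fourth), until the pawl clicks and the handle gives way: the push falls to 1 to 4 N and stays low for the next 7 mm or so
- lever (a joint): the ratchet lever, rad: 0 with the handle 35 degrees above level and growing as it goes down. It starts at 0.02 to 0.14 and stays where left. Clicks come about 0.17 rad (25 mm at the handle) apart, the first 0.2 to 0.34 rad from the start. No click is undone by letting go. The pawl seats 2 to 3 mm after the push begins to fall. After the fourth click a push of 3 to 8 N holds without a fifth
- spool_clamp: a violin maker's spindle clamp standing upright: 32 mm spools and a turned wooden handle on a screw, 160 mm tall; origin under its foot
- lying_clamp: a second spindle clamp lying on its side, 160 mm long, 32 mm high; origin on the bench under its middle
- bottle: a stoppered glass bottle, 72 mm across, 134 mm tall, standing; origin under its foot
- finger_plane: a small brass finger plane, 58 x 24 x 24 mm; origin under its sole
- chisel: a chisel lying behind the bed, 240 mm long, 23 mm high; origin on the bench below the ferrule, blade along its +x
- bridge_tray: a little plywood tray with two violin bridges, 90 x 60 x 20 mm; origin under its middle

How it is judged:
On the way, in this order (a step that is already met when the one before it is completed fails the run):
1. the fingerboard lies flat in the channel with its wide end home against the stop, before any click (y of board_wide_end in the frame of bed_stop between -0.003 and 0.004 m and x of board_wide_end in the frame of bed_stop between -0.004 and 0.004 m and angle between the y axis of board_mid and the y axis of bed_stop, either way round below 0.09 rad and z of board_wide_end in the frame of bed_stop below 0.004 m and value of joint lever below 0.34 rad), for 0.2 s.
2. the lever has passed its fourth click and not the fifth (value of joint lever between 0.855 and 1.025 rad), for 0.2 s.
At the end, for the whole second after the job is handed in: fingerboard flat in the channel, wide end within 4 mm of the stop and of the channel's middle; lever at rest between its fourth and fifth click (0.855 to 1.025 rad); foot pressing on the board with over 10 N; the fingers still bearing on the lever with over 1 N to the end (all of step 2 and y of board_wide_end in the frame of bed_stop between -0.003 and 0.004 m and x of board_wide_end in the frame of bed_stop between -0.004 and 0.004 m and angle between the y axis of board_mid and the y axis of bed_stop, either way round below 0.09 rad and z of board_wide_end in the frame of bed_stop below 0.004 m and contact force between the fingers and lever above 1 N and contact force between foot and board above 10 N and velocity of joint lever between -0.05 and 0.05 rad/s); the arm keeps its last pose, push and grip.
It fails at once if the lever taken to a fifth click (value of joint lever above 1.029 rad).
It fails at once if another thing on the bench shifted by more than 25 mm or knocked over (distance of any of spool_clamp, lying_clamp, bottle, finger_plane, chisel, bridge_tray from where it was at the start of the episode above 0.025 m or angle between any of bottle, spool_clamp's own z axis and vertical above 0.5 rad).
It also fails if it takes over 72 s, if anything falls off the work surface, if the arm or the gripper's body presses on something with over 40 N, if the wrist force passes 120 N, or if a joint passes its speed limit or range.

## Working session

There is one attempt and no reset: what is moved stays moved. The work goes in short steps, Python scripts to look and compute and a tool call to move; the robot and the scene stay as the last step left them, time stands still between calls to the robot, and variables do not carry over. Pictures are saved under pics/ and viewed, about 8 in all and at most 12, crops included, and the job is handed in when it is done.

Besides the shell and the picture viewer there is one more tool, called after ">>>" by a JSON object that holds its "fn" and its "kwargs". step_arm: Moves the arm, as the interface text tells. Its arguments: {"type":"object","properties":{"plan":{"type":"string"},"squeeze":{"type":"number"}},"required":["plan"]}

```bash
ls; mkdir -p pics
cat > h.py <<'E'
import numpy as np, cv2
from cell import arm, snapshot, camera_info
from scipy.spatial.transform import Rotation as R
def cloud(name):
    im,d=snapshot(name); c=camera_info(name); return im,d,c
def rot(c):
    o=np.array(c["orientation"],float)
    return o if o.shape==(3,3) else (R.from_euler('xyz',o).as_matrix() if o.size==3 else R.from_quat(o).as_matrix())
def px2w(c,d,uv):
    out=[]
    K=np.array([[c["fx"],0,c["cx"]],[0,c["fy"],c["cy"]],[0,0,1.]])
    for u,v in uv:
        z=d[int(round(v)),int(round(u))]
        n=cv2.undistortPoints(np.array([[[u,v]]],float),K,np.array(c["dist"],float))[0,0]
        p=np.array([n[0]*z,-n[1]*z,-z]); out.append(rot(c)@p+np.array(c["origin"]))
    return np.array(out)
E
python3 - <<'E'
from h import *
for n in("scene","top"):
    im,d,c=cloud(n); print(c)
    cv2.imwrite(f"pics/{n}0.png",cv2.resize(im[:,:,::-1],(800,600)))
    np.savez(f"{n}0.npz",im=im,d=d)
print(arm.sense(),arm.tips_ahead)
E
```

```text
pics
{'fx': 421.19803515514053, 'fy': 421.19803515514053, 'cx': 256.0546760247841, 'cy': 190.58910190185853, 'dist': array([-0.11894726,  0.        ,  0.        ,  0.        ,  0.        ]), 'origin': array([0.94968843, 0.47045468, 0.88393059]), 'orientation': array([ 0.70595464, -0.00846586,  2.51180396])}
{'fx': 479.5822980439682, 'fy': 479.5822980439682, 'cx': 261.4256026496285, 'cy': 191.09756007829665, 'dist': array([-0.12528282,  0.        ,  0.        ,  0.        ,  0.        ]), 'origin': array([ 0.39330021, -0.0360591 ,  1.3569864 ]), 'orientation': array([ 0.15136459,  0.02173745, -1.58557031])}
{'time': 0.1, 'joint_positions': array([ 1.07950149,  0.59204317,  0.04832633,  1.60971027, -0.03331424,
        0.94266896, -0.0337409 ]), 'qvel': array([ 0.0007233 , -0.0006897 ,  0.00015215, -0.00416985,  0.00013947,
        0.00079425, -0.00130505]), 'effort': array([ 4.02750797e-03, -5.50002658e+01,  1.55354977e+00, -1.98825842e+01,
        9.80529876e-03,  3.79813850e-03, -1.04509400e-05]), 'position': array([ 0.28054758, -0.66766676,  0.21013837]), 'tcp_rot': array([-1.51357352,  1.56877206,  2.02582626]), 'ft_force': array([-0.23198501, -0.45708802,  0.46970114]), 'torque': array([-0.00356923, -0.00820136,  0.0259373 ]), 'finger_gap': 0.08521333468590514} 0.019
```

View pics/scene0.png

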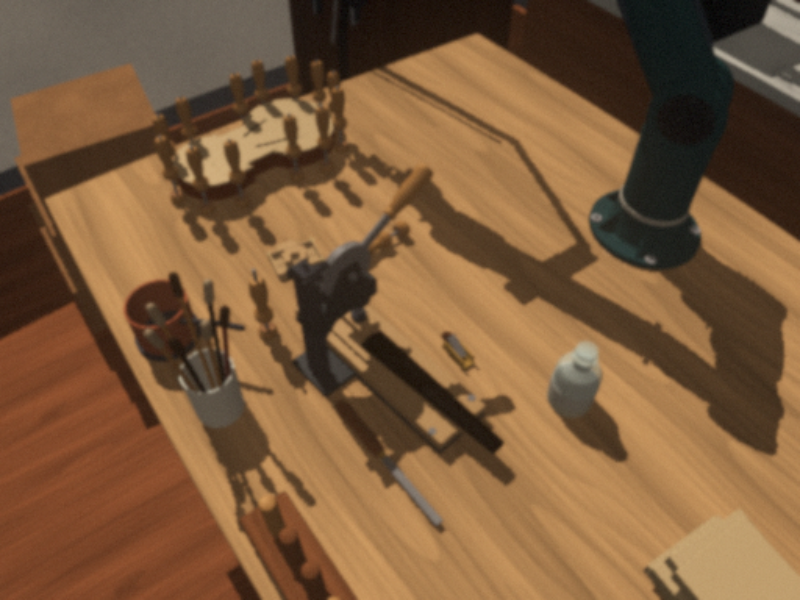

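View pics/top0.png

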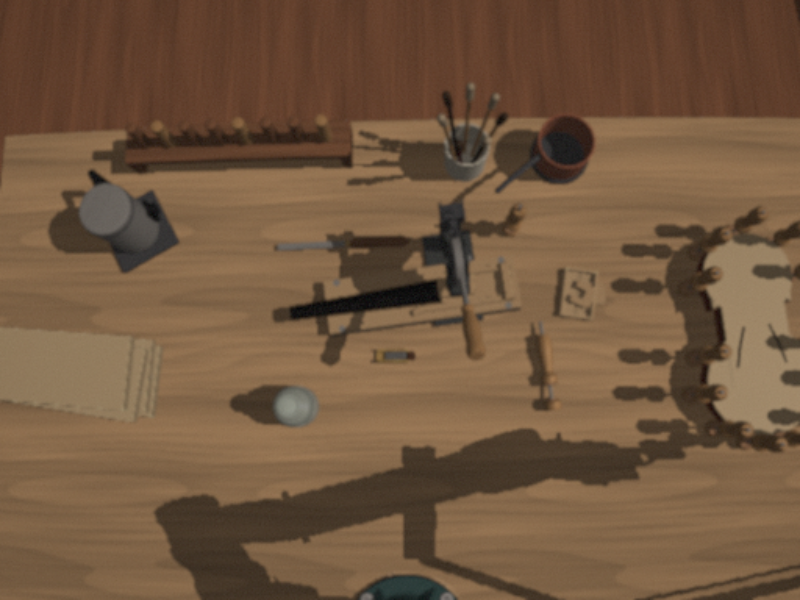

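Run:
```python
from h import *
im=np.load("top0.npz")["im"]; c=im[120:240,170:350]
cv2.imwrite("pics/topc.png",cv2.resize(np.clip(c[:,:,::-1].astype(float)*1.6,0,255).astype(np.uint8),None,fx=4.4,fy=4.4,interpolation=cv2.INTER_CUBIC))
im=np.load("scene0.npz")["im"]; c=im[95:295,180:340]
cv2.imwrite("pics/scenec.png",cv2.resize(np.clip(c[:,:,::-1].astype(float)*1.8,0,255).astype(np.uint8),None,fx=3,fy=3,interpolation=cv2.INTER_CUBIC))
```

```text
(no output)
```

View pics/topc.png

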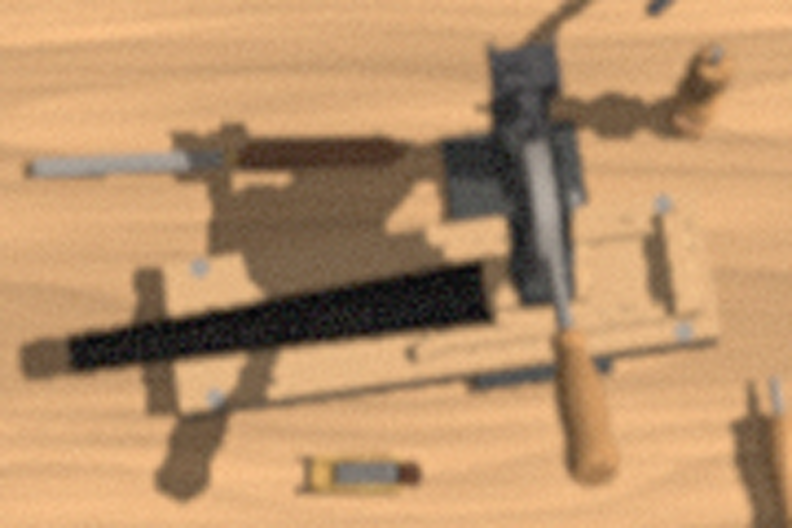

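View pics/scenec.png

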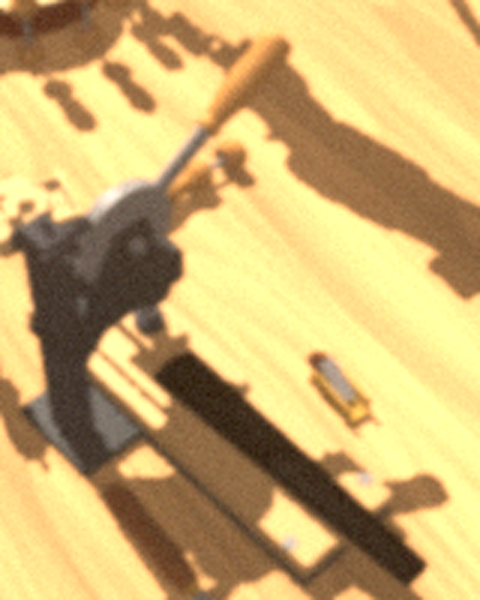

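Run:
```python
from h import *
f=np.load("top0.npz"); d=f["d"]; c=camera_info("top"); im=f["im"]
P=lambda L,sc=4.4: px2w(c,d,[(u/4.4+170,v/4.4+120) for u,v in L])
np.set_printoptions(precision=4,suppress=True)
for n,L in {"board wide":[(478,266),(488,316),(483,291)],"narrow":[(75,342),(76,366)],"crest mid":[(280,316)],
"bed":[(152,408),(716,338),(700,205),(400,384),(600,352),(663,204),(685,330),(200,266),(215,398)],"stop":[(675,225),(682,300),(690,262)],"handle":[(575,345),(592,465),(583,405)],"hub":[(535,150),(545,215)],"lyingc":[(775,400)],"plane":[(315,475),(415,475),(365,475)],"spool":[(712,55)],"chisel":[(30,168),(240,153),(400,153)],"arm":[(520,250),(570,250),(525,295),(525,60)]}.items():
    print(n,P(L).tolist().__str__() if 0 else np.round(P(L),4).tolist())
# point cloud
H,W=d.shape; uu,vv=np.meshgrid(np.arange(W),np.arange(H)); m=d>0
K=np.array([[c["fx"],0,c["cx"]],[0,c["fy"],c["cy"]],[0,0,1.]])
n=cv2.undistortPoints(np.stack([uu,vv],-1).reshape(-1,1,2).astype(float),K,c["dist"])[:,0]
z=d.ravel(); X=np.c_[n[:,0]*z,-n[:,1]*z,-z]@rot(c).T+c["origin"]; X[z==0]=np.nan
np.save("X.npy",X); rgb=im.reshape(-1,3)
sel=(vv.ravel()>120)&(vv.ravel()<240)&(uu.ravel()>170)&(uu.ravel()<350)
blk=sel&(rgb.max(1)<45)&(X[:,2]>.037)&(X[:,2]<.055)
B=X[blk]; 
r=cv2.minAreaRect(B[:,:2].astype(np.float32)); print("board rect",r,cv2.boxPoints(r).tolist(),np.median(B[:,2]),len(B))
bed=sel&(X[:,2]>.024)&(X[:,2]<.036)
print("table z",np.nanmedian(X[sel,2]),"bed z",np.median(X[bed,2]),bed.sum())
r=cv2.minAreaRect(X[bed,:2].astype(np.float32));print("bed rect",r,cv2.boxPoints(r).tolist())
```

```text
board wide [[0.6233, -0.0588, 0.0424], [0.5907, -0.0643, 0.0463], [0.6033, -0.0611, 0.0671]]
narrow [[0.5793, 0.197, 0.0425], [0.5634, 0.1954, 0.0472]]
crest mid [[0.5933, 0.0666, 0.0446]]
bed [[0.5413, 0.1539, -0.0008], [0.5786, -0.2112, 0.0144], [0.6701, -0.2067, -0.0067], [0.5514, -0.0079, 0.0229], [0.5695, -0.1356, 0.0249], [0.6634, -0.1782, 0.0313], [0.5827, -0.1902, 0.0245], [0.6289, 0.119, 0.0296], [0.5439, 0.1097, 0.0278]]
stop [[0.6463, -0.1835, 0.0485], [0.5988, -0.1866, 0.045], [0.6227, -0.1923, 0.047]]
handle [[0.5429, -0.1053, 0.2559], [0.4763, -0.1097, 0.2963], [0.5082, -0.1068, 0.2827]]
hub [[0.6536, -0.0879, 0.2332], [0.617, -0.0923, 0.2348]]
lyingc [[0.5374, -0.247, 0.0182]]
plane [[0.4953, 0.0475, 0.0104], [0.493, -0.0166, 0.0269], [0.4937, 0.015, 0.025]]
spool [[0.7278, -0.1974, 0.1526]]
chisel [[0.7033, 0.2367, -0.0042], [0.7046, 0.0939, 0.021], [0.7043, -0.0099, 0.0129]]
arm [[0.6099, -0.0807, 0.17], [0.6112, -0.1099, 0.1599], [0.5863, -0.0836, 0.1539], [0.7011, -0.0832, 0.245]]
board rect ((0.5951737761497498, 0.04812060296535492), (0.09905710816383362, 0.29771843552589417), 24.37242889404297) [[0.48862993717193604, 0.1632750779390335], [0.6114882230758667, -0.10791139304637909], [0.7017176151275635, -0.06703387200832367], [0.5788593292236328, 0.20415259897708893]] 0.04690046861884034 975
table z 0.0017486892546825228 bed z 0.029842998990561087 2402
bed rect ((0.6126633882522583, -0.03751923143863678), (0.4573691189289093, 0.2596554756164551), 83.55353546142578) [[0.45798102021217346, -0.2501814663410187], [0.7159947156906128, -0.27933424711227417], [0.7673457860946655, 0.17514300346374512], [0.5093320608139038, 0.2042957842350006]]
```

```bash
cat >> h.py <<'E'
def ray(c,uv,z):
    K=np.array([[c["fx"],0,c["cx"]],[0,c["fy"],c["cy"]],[0,0,1.]])
    n=cv2.undistortPoints(np.array(uv,float).reshape(-1,1,2),K,np.array(c["dist"],float))[:,0]
    v=np.c_[n[:,0],-n[:,1],-np.ones(len(n))]@rot(c).T; o=np.array(c["origin"])
    return o+v*((z-o[2])/v[:,2])[:,None]
E
python3 - <<'E'
from h import *
np.set_printoptions(precision=4,suppress=True)
c=camera_info("top"); T=lambda L,z: ray(c,[(u/4.4+170,v/4.4+120) for u,v in L],z)
s=T([(200,267),(663,204),(215,398),(685,330)],.03); print("screws",s)
a=s[0]-s[1]+s[2]-s[3]; yaw=np.arctan2(-a[0],a[1]); print("yaw",np.degrees(yaw))
mid=s.mean(0); ex=np.array([np.cos(yaw),np.sin(yaw)]); ey=np.array([-np.sin(yaw),np.cos(yaw)])
for n,L,z in [("stop",[(668,215),(680,312),(700,205),(716,312)],.045),("bed end",[(150,408),(400,380),(600,350),(716,338),(150,270)],.03),
 ("board w",[(480,264),(492,319)],.0445),("board n",[(70,340),(72,369)],.0445),("handle",[(575,335),(592,480)],.28)]:
    w=T(L,z); print(n,w.tolist() and np.round(w,4).tolist(), "press:",np.round(np.c_[(w-mid)[:,:2]@ex,(w-mid)[:,:2]@ey],4).tolist())
c2=camera_info("scene"); d=np.load("scene0.npz")["d"]
S=lambda L:[(u/3+180,v/3+95) for u,v in L]
print("scene board w",ray(c2,S([(160,372),(200,352)]),.0445),"n",ray(c2,S([(410,582),(425,563)]),.0445),"screws",ray(c2,S([(290,543),(365,478)]),.03))
L=S([(215,115),(275,45),(245,82)]);print("handle",px2w(c2,d,L)); print("hub",px2w(c2,d,S([(110,215),(140,245),(150,320)])))
E
```

```text
screws [[ 0.6282  0.1189  0.03  ]
 [ 0.6637 -0.1784  0.03  ]
 [ 0.5437  0.1094  0.03  ]
 [ 0.5819 -0.1896  0.03  ]]
yaw 7.047562905522192
stop [[0.6535, -0.1797, 0.045], [0.5912, -0.1851, 0.045], [0.6596, -0.2002, 0.045], [0.5908, -0.2078, 0.045]] press: [[0.031, -0.1497], [-0.0315, -0.1475], [0.0345, -0.1709], [-0.0346, -0.1699]]
bed end [[0.5379, 0.1509, 0.03], [0.5532, -0.0081, 0.03], [0.5701, -0.1352, 0.03], [0.5764, -0.2091, 0.03], [0.6269, 0.1511, 0.03]] press: [[-0.0431, 0.1925], [-0.0475, 0.0329], [-0.0464, -0.0953], [-0.0491, -0.1695], [0.0452, 0.1819]]
board w [[0.6242, -0.06, 0.0445], [0.589, -0.0668, 0.0445]] press: [[0.0166, -0.0273], [-0.0192, -0.0298]]
board n [[0.5804, 0.1999, 0.0445], [0.5619, 0.1984, 0.0445]] press: [[0.005, 0.236], [-0.0135, 0.2368]]
handle [[0.5448, -0.1039, 0.28], [0.4699, -0.1106, 0.28]] press: [[-0.0676, -0.0611], [-0.1427, -0.0586]]
scene board w [[ 0.6226 -0.0618  0.0445]
 [ 0.5838 -0.0595  0.0445]] n [[0.5818 0.2045 0.0445]
 [0.5624 0.1993 0.0445]] screws [[0.6277 0.1209 0.03  ]
 [0.5442 0.1099 0.03  ]]
handle [[ 0.5406 -0.0984  0.2576]
 [ 0.4836 -0.102   0.2942]
 [ 0.5137 -0.0979  0.2764]]
hub [[ 0.6435 -0.0846  0.2252]
 [ 0.6281 -0.0712  0.1953]
 [ 0.6138 -0.0873  0.0808]]
```

Run:
```python
from h import *
s=arm.sense(); M=R.from_euler('xyz',s["tcp_rot"]).as_matrix(); print(M.round(3))
y=M[:,1]; print("jaw azimuth",np.degrees(np.arctan2(y[1],y[0])))
c=camera_info("top"); print("bottle",ray(c,[(189,259)],.13))
```

```text
[[-0.001  0.387 -0.922]
 [ 0.002 -0.922 -0.387]
 [-1.    -0.002  0.   ]]
jaw azimuth -67.20733704367107
bottle [[0.40868685 0.17556259 0.13      ]]
```

>>> {"fn": "step_arm", "kwargs": {"plan": "0.02 0.02 0.06 0 0 0 0; 0.02 0.03 0.055 0 0 0 0; 0.02 0.05 0.05 0 0 0 0; 0.02 0.06 0.03 0 0 0 0; 0.02 0.06 0 0 0 0 0; 0.02 0.06 0 0 0 0 0; 0.02 0.06 0 0 0 0 0", "squeeze": 30}}

```text
time: 0.98
position: [0.4105, -0.3412, 0.3914]
tcp_rot: [-1.384, 1.564, 2.145]
ft_force: [0.5, 0.5, 0.5]
finger_gap: 0.0856
```

>>> {"fn": "step_arm", "kwargs": {"plan": "0.015 0.055 0.015 0 0 9 0; 0.015 0.055 0.01 0 0 9 0; 0.015 0.055 0 0 0 9 0; 0.015 0.055 0 0 0 9 0; 0.015 0.055 0 0 0 9 0; 0.015 0.055 0 0 0 9 0; 0.015 0.055 0 0 0 9 0; 0.015 0.055 0 0 0 9 0; 0.02 0.05 0 0 0 2 60; 0.02 0.03 0 0 0 0 60"}}

```text
time: 2.22
position: [0.5692, 0.1993, 0.4146]
tcp_rot: [-1.235, 1.56, -2.65]
ft_force: [-0.3, 0.1, -0.2]
finger_gap: 0.0653
```

```bash
cat >> h.py <<'E'
def st():
    s=arm.sense(); M=R.from_euler('xyz',s["tcp_rot"]).as_matrix(); y=M[:,1]
    p=np.array(s["position"]); m=np.array([.6044,-.0349]); a=np.radians(7.05)
    q=p[:2]-m; return dict(p=p.round(4),press=np.round([q@[np.cos(a),np.sin(a)],q@[-np.sin(a),np.cos(a)]],4),az=np.degrees(np.arctan2(y[1],y[0])).round(2),xax=M[:,0].round(4),F=np.round(s["ft_force"],2),gap=s["finger_gap"],t=s["time"])
E
python3 -c "
from h import *
print(st())"
```

```text
{'p': array([0.5692, 0.1993, 0.4146]), 'press': array([-0.0062,  0.2367]), 'az': np.float64(8.93), 'xax': array([-0.0092, -0.0049, -0.9999]), 'F': array([-0.28,  0.13, -0.18]), 'gap': 0.06530383994618187, 't': 2.225}
```

>>> {"fn": "step_arm", "kwargs": {"plan": "0.009 -0.021 -0.05 0.3 -0.5 -1.9 60; 0 0 -0.06 0 0 0 60; 0 0 -0.06 0 0 0 60; 0 0 -0.06 0 0 0 60; 0 0 -0.05 0 0 0 60; 0 0 -0.03 0 0 0 60; 0 0 0 0 0 0 60"}}

```text
time: 3.1
position: [0.5772, 0.181, 0.0943]
tcp_rot: [-3.104, 1.568, 1.736]
ft_force: [-0.1, 0.5, 0.5]
finger_gap: 0.0654
```

Run:
```python
from h import *
print(st())
im,d=snapshot("scene"); c=im[150:300,220:370]
cv2.imwrite("pics/s2.png",cv2.resize(np.clip(c[:,:,::-1].astype(float)*1.8,0,255).astype(np.uint8),None,fx=4,fy=4,interpolation=cv2.INTER_CUBIC))
```

```text
{'p': array([0.5772, 0.181 , 0.0943]), 'press': array([-0.0005,  0.2176]), 'az': np.float64(7.3), 'xax': array([-5.e-04,  3.e-03, -1.e+00]), 'F': array([-0.08,  0.55,  0.52]), 'gap': 0.06541328398639501, 't': 3.1}
```

View pics/s2.png

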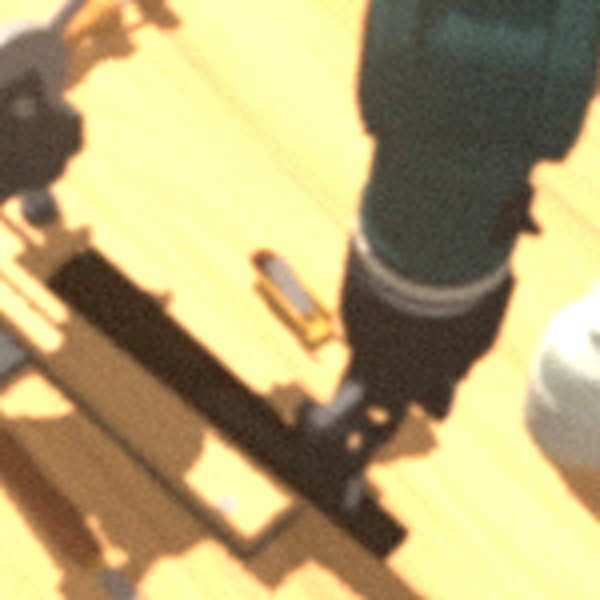

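Gripper straddles the board near its narrow end (about (350,480) in the crop). Lower and grip.

>>> {"fn": "step_arm", "kwargs": {"plan": "0.0005 0 -0.025 0 0 -0.2 60; 0 0 -0.013 0 0 0 60; 0 0 -0.003 0 0 0 60; 0 0 0 0 0 0 140; 0 0 0 0 0 0 200; 0 0 0 0 0 0 255; 0 0 0 0 0 0 255", "squeeze": 30}}

```text
time: 4.03
position: [0.5852, 0.1842, 0.062]
tcp_rot: [1.966, 1.552, 0.518]
ft_force: [-0.9, -0.1, -0.3]
finger_gap: 0.0003
```

```bash
python3 -c "
from h import *
print(st())"
```

```text
{'p': array([0.5852, 0.1842, 0.062 ]), 'press': array([0.0078, 0.2198]), 'az': np.float64(7.04), 'xax': array([ 0.0164,  0.0093, -0.9998]), 'F': array([-0.88, -0.06, -0.26]), 'gap': 0.00028239185955437955, 't': 4.025}
```

Run:
```python
from h import *
A=[]
im,d=snapshot("scene"); c=im[150:300,220:370]
A=np.clip(c[:,:,::-1].astype(float)*1.8,0,255).astype(np.uint8)
A=cv2.resize(A,(400,400),interpolation=cv2.INTER_CUBIC)
im,d=snapshot("top"); c=im[130:230,175:275]; np.savez("t3.npz",im=im)
B=cv2.resize(np.clip(c[:,:,::-1].astype(float)*2,0,255).astype(np.uint8),(400,400),interpolation=cv2.INTER_CUBIC)
cv2.imwrite("pics/s3.png",np.hstack([A,B]))
```

```text
(no output)
```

View pics/s3.png

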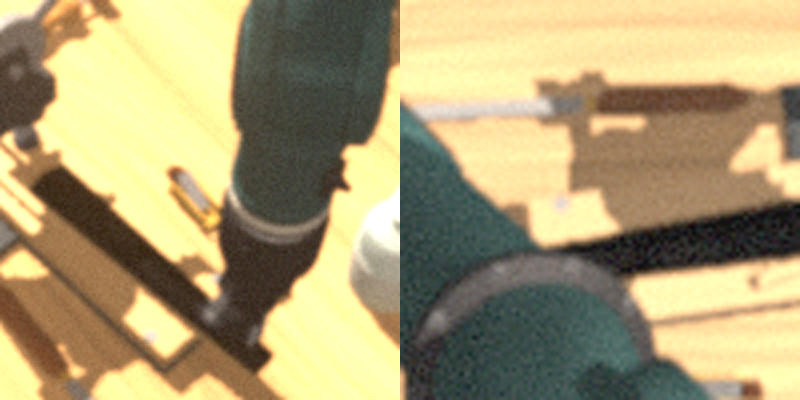

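>>> {"fn": "step_arm", "kwargs": {"plan": "0 0 0.02 0 0 0 255; -0.0078 -0.004 0.02 -0.5 0.9 0 60; 0 0 0 0 0 0 60; 0 0 0 0 0 0 60; 0 0 -0.02 0 0 0 60; 0 0 -0.015 0 0 0 60; 0 0 0 0 0 0 60"}}

```text
time: 5.0
position: [0.5766, 0.18, 0.066]
tcp_rot: [-1.883, 1.57, 2.953]
ft_force: [0.3, 0.2, -0.2]
finger_gap: 0.0654
```

```bash
python3 -c "
from h import *
print(st())"
```

```text
{'p': array([0.5766, 0.18  , 0.066 ]), 'press': array([-0.0012,  0.2166]), 'az': np.float64(7.06), 'xax': array([-9.e-04,  2.e-04, -1.e+00]), 'F': array([ 0.26,  0.17, -0.16]), 'gap': 0.0653987520062999, 't': 5.0}
```

>>> {"fn": "step_arm", "kwargs": {"plan": "0.001 0 -0.012 0 0 0 60; 0 0 -0.003 0 0 0 60; 0 0 0 0 0 0 60"}}

```text
time: 5.38
position: [0.5773, 0.1801, 0.049]
tcp_rot: [-1.663, 1.569, -3.11]
ft_force: [0.3, 0.2, -0.2]
finger_gap: 0.0652
```

>>> {"fn": "step_arm", "kwargs": {"plan": "0 0 0 0 0 0 110; 0 0 0 0 0 0 140; 0 0 0 0 0 0 160; 0 0 0 0 0 0 170; 0 0 0 0 0 0 180; 0 0 0 0 0 0 180", "squeeze": 25}}

```text
time: 6.12
position: [0.5783, 0.1803, 0.0503]
tcp_rot: [2.818, 1.57, 1.371]
ft_force: [0.2, 1.0, -0.3]
finger_gap: 0.0252
```

```bash
python3 -c "
from h import *
print(st())"
```

```text
{'p': array([0.5783, 0.1803, 0.0503]), 'press': array([0.0005, 0.2168]), 'az': np.float64(7.06), 'xax': array([ 2.e-04,  7.e-04, -1.e+00]), 'F': array([ 0.22,  1.02, -0.27]), 'gap': 0.025157758388407617, 't': 6.125}
```

>>> {"fn": "step_arm", "kwargs": {"plan": "0 0 0 0 0 0 200; 0 0 0 0 0 0 255"}}

```text
time: 6.38
position: [0.5782, 0.1804, 0.0503]
tcp_rot: [2.885, 1.57, 1.438]
ft_force: [-0.3, -0.3, 0.4]
finger_gap: 0.0016
```

Run:
```python
from h import *
im,d=snapshot("scene"); c=im[175:295,240:360]; np.savez("s4.npz",im=im,d=d)
A=np.clip(c[:,:,::-1].astype(float)*2.2,0,255).astype(np.uint8)
cv2.imwrite("pics/s4.png",cv2.resize(A,(600,600),interpolation=cv2.INTER_CUBIC)); print(st())
```

```text
{'p': array([0.5782, 0.1804, 0.0503]), 'press': array([0.0005, 0.2168]), 'az': np.float64(7.06), 'xax': array([ 1.e-04,  7.e-04, -1.e+00]), 'F': array([-0.32, -0.14, -0.44]), 'gap': 4.913389196822802e-05, 't': 6.425}
```

View pics/s4.png

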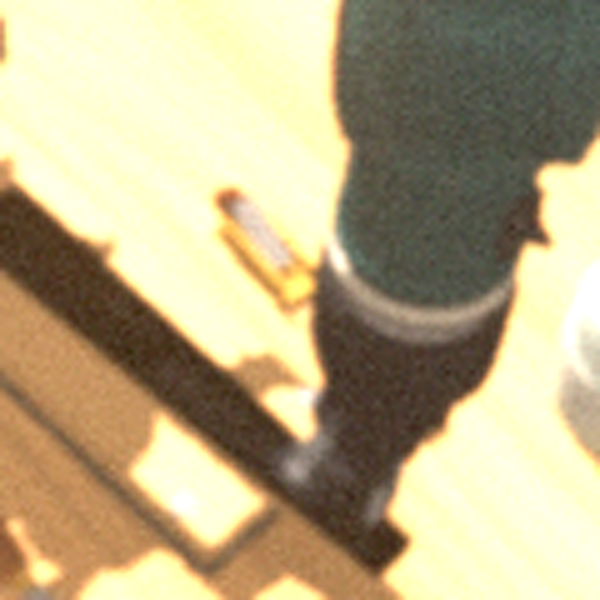

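Run:
```python
from h import *
np.set_printoptions(precision=4,suppress=True)
f=np.load("s4.npz"); d=cv2.medianBlur(f["d"],3); c=camera_info("scene")
S=lambda L:[(u/5+240,v/5+175) for u,v in L]
for n,L in dict(board=[(50,250),(150,340),(230,420),(280,470)],end=[(395,545),(380,555),(370,548),(400,540)],fing=[(300,460),(330,490),(345,515),(360,520),(378,505),(350,470),(320,450),(400,470)]).items():
    print(n); print(px2w(c,d,S(L)))
print("end at z=.0445",ray(c,S([(380,572),(408,540)]),.0445))
```

```text
board
[[ 0.6015 -0.0204  0.0486]
 [ 0.5932  0.0493  0.0478]
 [ 0.5894  0.1053  0.0465]
 [ 0.6374  0.1849  0.162 ]]
end
[[0.57   0.1986 0.0457]
 [0.5791 0.1987 0.0467]
 [0.5802 0.1933 0.0462]
 [0.5661 0.1978 0.0448]]
fing
[[0.6302 0.1878 0.1664]
 [0.6224 0.1992 0.1509]
 [0.579  0.1746 0.0475]
 [0.5761 0.1812 0.0494]
 [0.579  0.1911 0.0806]
 [0.5981 0.1873 0.125 ]
 [0.6224 0.1902 0.1695]
 [0.5701 0.1913 0.1017]]
end at z=.0445 [[0.5836 0.2043 0.0445]
 [0.5631 0.1998 0.0445]]
```

>>> {"fn": "step_arm", "kwargs": {"plan": "0 0 -0.002 0 0 0 255; 0 0 -0.002 0 0 0 255"}}

```text
time: 6.68
position: [0.5783, 0.1804, 0.0461]
tcp_rot: [2.707, 1.57, 1.259]
ft_force: [-0.0, -1.1, -0.1]
finger_gap: -0.0005
```

>>> {"fn": "step_arm", "kwargs": {"plan": "0 0 -0.003 0 0 0 255; 0 0 0 0 0 0 255"}}

```text
time: 6.92
position: [0.5781, 0.1803, 0.0425]
tcp_rot: [-2.754, 1.57, 2.082]
ft_force: [0.6, -0.8, 0.5]
finger_gap: -0.0003
```

Run:
```python
from h import *
np.set_printoptions(precision=4,suppress=True)
im,d=snapshot("scene"); c=camera_info("scene"); np.savez("s5.npz",im=im,d=d)
S=lambda L:[(u/5+240,v/5+175) for u,v in L]
dm=cv2.medianBlur(d,3)
for n,L in dict(board=[(50,250),(150,340),(230,420)],end=[(395,545),(380,555),(370,548),(400,540)],fing=[(345,515),(360,520),(378,505)]).items():
    print(n); print(px2w(c,dm,S(L)))
c2=im[175:295,240:360]
A=np.clip((c2[:,:,::-1].astype(float)/255)**.5*255,0,255).astype(np.uint8)[40:100,40:100]
cv2.imwrite("pics/s5.png",cv2.resize(A,(600,600),interpolation=cv2.INTER_CUBIC)); print(st())
```

```text
board
[[ 0.6012 -0.0208  0.048 ]
 [ 0.5926  0.0486  0.0463]
 [ 0.59    0.1059  0.0479]]
end
[[0.5705 0.199  0.0467]
 [0.5789 0.1986 0.0464]
 [0.5807 0.1937 0.0474]
 [0.5659 0.1976 0.0443]]
fing
[[0.58   0.1754 0.0498]
 [0.5848 0.1879 0.0689]
 [0.5792 0.1912 0.0811]]
{'p': array([0.5782, 0.1804, 0.0427]), 'press': array([0.0004, 0.2169]), 'az': np.float64(7.07), 'xax': array([-0.0001,  0.0007, -1.    ]), 'F': array([-0.39, -0.  , -0.55]), 'gap': 2.119360440444777e-05, 't': 6.975}
```

View pics/s5.png

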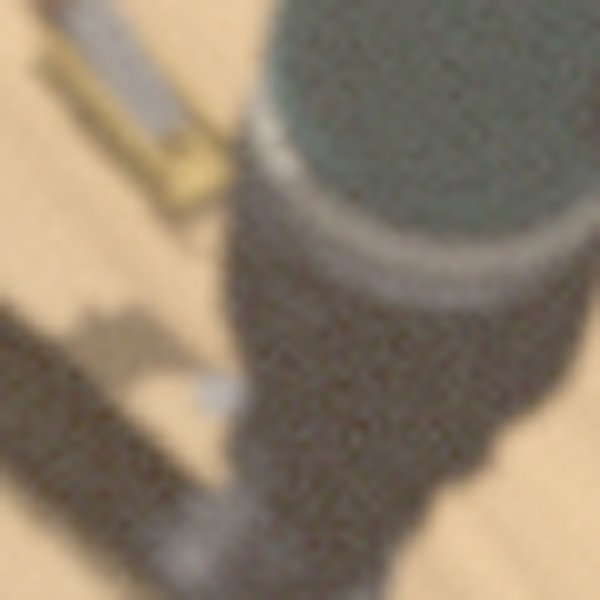

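Run:
```python
from h import *
im=np.load("s5.npz")["im"]
g=lambda c:cv2.resize((np.clip(c[:,:,::-1].astype(float)/110,0,1)**.6*255).astype(np.uint8),(400,480),interpolation=cv2.INTER_CUBIC)
a=g(im[245:299,288:333]); im0=np.load("scene0.npz")["im"]; b=g(im0[245:299,288:333])
cv2.imwrite("pics/s6.png",np.hstack([a,b]))
c=camera_info("scene")
from scipy.spatial.transform import Rotation
def proj(p):
    q=rot(c).T@(np.array(p)-c["origin"]); q=np.array([q[0],-q[1],-q[2]]); K=np.array([[c["fx"],0,c["cx"]],[0,c["fy"],c["cy"]],[0,0,1.]])
    u=cv2.projectPoints(q[None],np.zeros(3),np.zeros(3),K,c["dist"])[0].ravel(); return u,((u-[288,245])*[400/45,480/54]).round()
for z in(.024,.03,.0427,.048,.06,.08): print(z,proj([.5782,.1804,z]))
```

```text
0.024 (array([309.80017122, 284.65213394]), array([194., 352.]))
0.03 (array([310.0900587 , 283.39827766]), array([196., 341.]))
0.0427 (array([310.71283514, 280.70196971]), array([202., 317.]))
0.048 (array([310.97648952, 279.55940992]), array([204., 307.]))
0.06 (array([311.58180341, 276.93384403]), array([210., 284.]))
0.08 (array([312.61718158, 272.43508534]), array([219., 244.]))
```

View pics/s6.png

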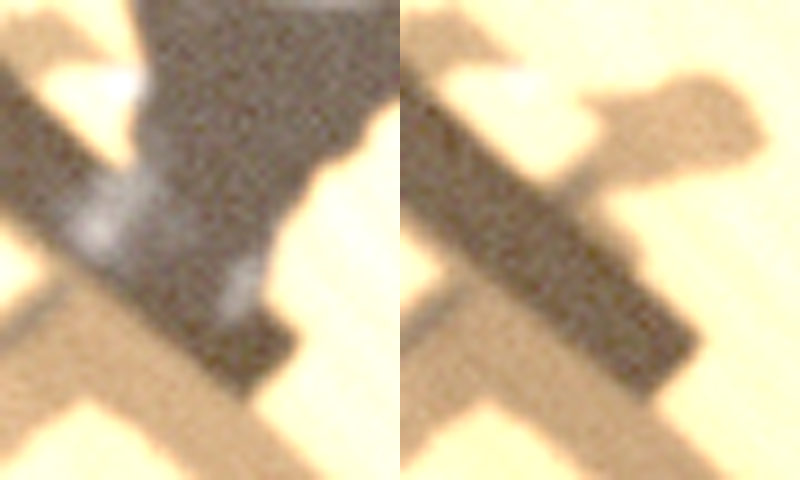

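Run:
```python
from h import *
np.set_printoptions(precision=3,suppress=True)
c=camera_info("scene"); d0=np.load("scene0.npz")["d"]; d1=np.load("s5.npz")["d"]; 
a=cv2.medianBlur(d0,3);b=cv2.medianBlur(d1,3)
for v in range(266,292,2):
    row=[]
    for u in range(292,326,2):
        z=px2w(c,b,[(u,v)])[0,2]; row.append("%4d%s"%(z*1000,"*" if a[v,u]-b[v,u]>.006 else " "))
    print(v," ".join(row))
```

```text
266   46    46   152*  150*  160*  162*  164*  164*  164*  160*  152*  145*  145*  147*  138*  114*    1 
268   44   155*  155*  158*  159*  160*  157*  120*  116*  116*  122*  130*  137*  137*  110*  106*   -1 
270  149*  153*  155*  155*  157*  155*  150*  120*  117*  116*  116*  121*  128*  109*   96*   -1    -1 
272   35   149*  153*  155*  156*  156*  149*  149*  121*  118*  113*  112*  110*   94*    2     0     0 
274   30    34   148*  153*  154*  155*  153*  145*  132*  122*  116*   92*   90*   80*    1     0     1 
276   21    17    34    42   152*  152*  148*  135*  127*  113*   84*   82*   81*   69*    1     0     0 
278   12     5     1    34    38   143*   48    46    48    75*   75*   72*   70*   45     0     0     0 
280    4     1    -1     0     5    36    42    44    46    46    63*   63*   47    46    45     1     0 
282    1     1     1     0     0     1    35    40    44    46    46    48    47    46    45     2     0 
284    0     0     0     0     1     0     0    30    40    43    45    46    47    48    43     0     0 
286    1     1     0     0     0     0     0     0    31    37    43    45    46    40    32     0     0 
288    1     0     0     0     0     0     0     0     0    29    36    42    42    30     0     0     0 
290    0     0     0     0     0     0     0     0     0     0     1    35    31     0     0     0     0
```

>>> {"fn": "step_arm", "kwargs": {"plan": "0 0 -0.002 0 0 0 255; 0 0 -0.002 0 0 0 255; 0 0 0 0 0 0 255"}}

```text
time: 7.35
position: [0.5782, 0.1804, 0.0384]
tcp_rot: [3.034, 1.57, 1.586]
ft_force: [-0.2, -0.1, 0.8]
finger_gap: 0.0002
```

>>> {"fn": "step_arm", "kwargs": {"plan": "0 0 -0.002 0 0 0 255; 0 0 -0.002 0 0 0 255; 0 0 0 0 0 0 255"}}

```text
time: 7.72
position: [0.5783, 0.1804, 0.0342]
tcp_rot: [2.861, 1.57, 1.414]
ft_force: [0.2, -0.5, -0.3]
finger_gap: 0.0002
```

Run:
```python
from h import *
c=camera_info("scene"); d0=np.load("scene0.npz")["d"]; im,d1=snapshot("scene"); np.savez("s7.npz",im=im,d=d1)
a=cv2.medianBlur(d0,3);b=cv2.medianBlur(d1,3); print(st())
for v in range(274,292,1):
    row=[]
    for u in range(300,326,2):
        z=px2w(c,b,[(u,v)])[0,2]; row.append("%4d%s"%(z*1000,"*" if a[v,u]-b[v,u]>.006 else " "))
    print(v," ".join(row))
print(px2w(c,b,[(312,282),(312,280),(314,280),(312,278)]))
```

```text
{'p': array([0.5783, 0.1804, 0.0343]), 'press': array([0.0005, 0.2169]), 'az': np.float64(7.07), 'xax': array([ 2.e-04,  8.e-04, -1.e+00]), 'F': array([-0.35, -0.26,  0.18]), 'gap': -8.270261419793659e-05, 't': 7.775}
274  146*  145*  140*  139*  112*  107*  104*  103*   96*   82*    0     0     0 
275  147*  147*  141*  137*  122*  110*  103*   92*   85*   76*    0     0     0 
276  146*  146*  140*  134*  121*  112*  101*   84*   80*   68*    1     0     0 
277  146*  146*  139*  130*  117*  107*   81*   79*   74*   64*    0     0     0 
278  143*  143*  132*  120*  110*  105*   76*   72*   68*   46     0     0     0 
279  139*  135*  124*  115*  105*   76*   70*   69*   62*   47     0     0     0 
280    2    36    42    46    47    69*   65*   64*   48    46    44     0     0 
281    0    32    37    42    44    47    59*   60*   47    48    45    -1     0 
282    0     1    34    39    43    45    47    47    47    47    46     1     0 
283   -1     0    30    36    42    44    45    47    47    46    45     2     0 
284    0     0     1    31    38    43    45    46    48    45    44     1     0 
285    0     0     0     2    36    40    44    47    47    46    38     0     0 
286    0     0     0     0    29    38    43    46    46    43    29     0     0 
287    0     0     0     0     2    34    39    45    44    37     1    -1    -1 
288    0    -1     0     0     0    27    37    42    43    30     0     0    -1 
289    0     0     0     0     0     1    32    37    36     1     0    -2    -1 
290    0     1     0     0     0     0     1    34    32     0     0    -1     0 
291    0     0     0     0     1     0     0    30     1     0     0     0    -1 
[[0.58019992 0.1862821  0.04768842]
 [0.5848388  0.18859182 0.06541835]
 [0.58073031 0.19074673 0.06413761]
 [0.58674422 0.18882733 0.07680641]]
```

>>> {"fn": "step_arm", "kwargs": {"plan": "0 0 -0.002 0 0 0 255; 0 0 -0.002 0 0 0 255; 0 0 0 0 0 0 255"}}

```text
time: 8.15
position: [0.5784, 0.1804, 0.03]
tcp_rot: [2.668, 1.57, 1.221]
ft_force: [-0.6, -1.2, -0.8]
finger_gap: -0.0001
```

>>> {"fn": "step_arm", "kwargs": {"plan": "0 0 -0.002 0 0 0 255; 0 0 0 0 0 0 255"}}

```text
time: 8.4
position: [0.5785, 0.1805, 0.028]
tcp_rot: [2.472, 1.57, 1.024]
ft_force: [0.3, 0.1, -0.3]
finger_gap: 0.0002
```

Run:
```python
from h import *
f=np.load("s7.npz"); s=arm.sense(); print(s["joint_positions"].round(4), s["effort"].round(2))
im,d=snapshot("scene"); im2,d2=snapshot("top")
g=lambda c,s:cv2.resize((np.clip(c[:,:,::-1].astype(float)/140,0,1)**.6*255).astype(np.uint8),s,interpolation=cv2.INTER_CUBIC)
cv2.imwrite("pics/s8.png",np.hstack([g(im[215:305,270:345],(400,480)),g(im2[130:226,150:230],(400,480))]))
np.savez("s8.npz",d=d,d2=d2,im=im,im2=im2)
```

```text
[-0.1315  0.7176 -0.3509  1.9789  0.4682  0.5229 -0.6899] [-1.000e-02 -5.128e+01 -4.110e+00 -1.094e+01  1.000e-02 -1.000e-02
 -0.000e+00]
```

View pics/s8.png

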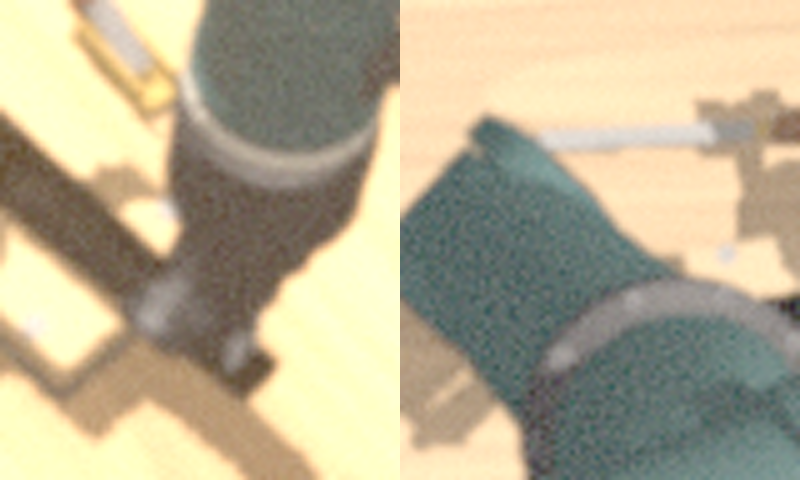

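Run:
```python
from h import *
c=camera_info("scene"); d0=cv2.medianBlur(np.load("scene0.npz")["d"],3); d=cv2.medianBlur(np.load("s8.npz")["d"],3)
L=[(u,v) for v in range(262,290) for u in range(292,322) if d0[v,u]-d[v,u]>.008]
W=px2w(c,d,L); s=st(); a=np.radians(s["az"]); q=W-s["p"]
t=np.c_[q[:,:2]@[np.cos(a),np.sin(a)],q[:,:2]@[-np.sin(a),np.cos(a)],q[:,2],W[:,2]]*1000
o=np.argsort(t[:,2])
print("jaw, pad, up, z"); print(np.c_[np.array(L)[o],t[o]].round(0).astype(int)[:60:2].tolist())
```

```text
jaw, pad, up, z
[[300, 262, -17, -49, 16, 45], [312, 282, 6, 8, 27, 55], [310, 282, 11, 6, 31, 59], [316, 280, -2, 12, 31, 60], [314, 281, 4, 11, 34, 62], [313, 281, 6, 10, 34, 62], [314, 280, 4, 10, 37, 65], [313, 280, 5, 9, 37, 65], [316, 279, -1, 12, 37, 65], [310, 281, 12, 6, 37, 65], [315, 279, 2, 11, 41, 69], [314, 279, 4, 10, 42, 70], [311, 280, 11, 7, 42, 70], [312, 279, 9, 7, 44, 72], [315, 278, 3, 11, 45, 74], [316, 277, 0, 11, 47, 75], [317, 276, -3, 11, 48, 76], [312, 278, 9, 7, 49, 77], [314, 277, 7, 10, 54, 82], [316, 276, 2, 12, 55, 83], [313, 277, 10, 9, 57, 85], [318, 273, -4, 11, 59, 87], [321, 271, -11, 13, 61, 89], [316, 275, 5, 13, 64, 92], [313, 276, 12, 10, 66, 94], [320, 271, -7, 13, 66, 94], [315, 275, 8, 12, 67, 95], [321, 270, -10, 13, 67, 95], [311, 279, 22, 13, 68, 96], [317, 273, 2, 12, 69, 97]]
```

Run:
```python
from h import *
c=camera_info("scene"); d0=cv2.medianBlur(np.load("scene0.npz")["d"],3); d=cv2.medianBlur(np.load("s8.npz")["d"],3)
L=[(u,v) for v in range(200,290) for u in range(270,350) if d0[v,u]-d[v,u]>.008]
W=px2w(c,d,L); s=st(); a=np.radians(s["az"]); q=W-s["p"]
t=np.c_[q[:,:2]@[np.cos(a),np.sin(a)],q[:,:2]@[-np.sin(a),np.cos(a)],q[:,2]]*1000
for lo in range(20,240,10):
    k=(t[:,2]>=lo)&(t[:,2]<lo+10)&(abs(t[:,0])<70)&(abs(t[:,1])<70)
    if k.sum()>3: print(lo,k.sum(),"jaw",np.percentile(t[k,0],[3,97]).round(),"pad",np.percentile(t[k,1],[3,97]).round())
for n in("torque",): print(arm.sense()[n])
```

```text
30 16 jaw [-5. 13.] pad [ 5. 12.]
40 15 jaw [-6. 11.] pad [ 7. 12.]
50 9 jaw [-5. 12.] pad [ 9. 12.]
60 20 jaw [-26.  27.] pad [10. 14.]
70 53 jaw [ 3. 34.] pad [-3. 13.]
80 31 jaw [-13.  43.] pad [ 6. 18.]
90 31 jaw [-14.  50.] pad [11. 19.]
100 55 jaw [11. 61.] pad [-10.  18.]
110 114 jaw [12. 60.] pad [-10.  20.]
120 65 jaw [15. 45.] pad [-5. 20.]
130 41 jaw [30. 40.] pad [-8. 12.]
140 31 jaw [16. 37.] pad [-8. 34.]
150 102 jaw [-5. 37.] pad [-24.  39.]
160 108 jaw [-3. 37.] pad [-18.  38.]
170 105 jaw [-3. 37.] pad [-23.  38.]
180 139 jaw [-7. 36.] pad [-19.  38.]
190 206 jaw [-16.  34.] pad [-28.  36.]
200 58 jaw [-3. 35.] pad [-15.  36.]
210 140 jaw [-7. 34.] pad [-23.  36.]
220 145 jaw [-8. 34.] pad [-27.  36.]
230 116 jaw [ 4. 33.] pad [-21.  34.]
[ 0.03911242 -0.00330192  0.00597403]
```

>>> {"fn": "step_arm", "kwargs": {"plan": "0 0 -0.002 0 0 0 255; 0 0 -0.002 0 0 0 255; 0 0 0 0 0 0 255"}}

```text
time: 8.88
position: [0.5791, 0.1812, 0.0268]
tcp_rot: [1.547, 1.569, 0.1]
ft_force: [-0.6, -0.4, 1.2]
finger_gap: -0.0002
```

>>> {"fn": "step_arm", "kwargs": {"plan": "0 0 0.015 0 0 0 255; 0 0 0.015 0 0 0 100; 0 0 0 0 0 0 100; 0 0 0 0 0 0 100; 0 0 0 0 0 0 100"}}

```text
time: 9.5
position: [0.5793, 0.1809, 0.0589]
tcp_rot: [1.63, 1.568, 0.183]
ft_force: [0.1, 0.2, 0.3]
finger_gap: 0.0517
```

Run:
```python
from h import *
print(st()); c=camera_info("scene"); d0=cv2.medianBlur(np.load("scene0.npz")["d"],3)
im,d=snapshot("scene"); d=cv2.medianBlur(d,3); np.savez("s9.npz",im=im,d=d)
L=[(u,v) for v in range(200,295) for u in range(280,340) if d0[v,u]-d[v,u]>.008]
W=px2w(c,d,L); s=st(); a=np.radians(s["az"]); q=W-s["p"]
t=np.c_[q[:,:2]@[np.cos(a),np.sin(a)],q[:,:2]@[-np.sin(a),np.cos(a)],q[:,2]]*1000
o=np.argsort(t[:,2]); print(t[o][:30].round(0).astype(int).tolist())
```

```text
{'p': array([0.5793, 0.1809, 0.0589]), 'press': array([0.0016, 0.2173]), 'az': np.float64(7.06), 'xax': array([ 2.9e-03,  5.0e-04, -1.0e+00]), 'F': array([0.06, 0.24, 0.26]), 'gap': 0.05170782061291064, 't': 9.5}
[[-110, -126, -38], [7, 10, -30], [-49, -70, -30], [8, -7, -30], [-18, -62, -17], [-19, -102, -16], [-19, -105, -15], [-18, -27, -14], [-27, 7, 23], [-27, 4, 24], [-26, -4, 24], [-27, 1, 24], [-27, -2, 25], [-30, 12, 26], [-27, 9, 26], [34, 6, 26], [-33, 12, 27], [-26, 6, 27], [-28, 11, 27], [-27, 3, 28], [-27, 0, 28], [33, 8, 29], [32, 9, 29], [30, 11, 29], [-33, 11, 30], [-26, -2, 30], [28, 11, 30], [-27, 2, 30], [-26, 9, 31], [-29, 12, 31]]
```

>>> {"fn": "step_arm", "kwargs": {"plan": "-0.002 0 -0.02 0 0.2 0 100; 0 0 -0.015 0 0 0 100; 0 0 -0.008 0 0 0 100; 0 0 0 0 0 0 100"}}

```text
time: 10.05
position: [0.5754, 0.1803, 0.0107]
tcp_rot: [-1.48, 1.566, -2.928]
ft_force: [-1.3, 0.4, -0.3]
finger_gap: 0.0521
```

>>> {"fn": "step_arm", "kwargs": {"plan": "0.002 0 0 0 0 0 140; 0 0 0 0 0 0 165; 0 0 0 0 0 0 180; 0 0 0 0 0 0 200; 0 0 0 0 0 0 220; 0 0 0 0 0 0 255"}}

```text
time: 10.8
position: [0.5782, 0.1806, 0.0116]
tcp_rot: [-1.61, 1.568, -3.058]
ft_force: [-0.4, -0.5, 0.1]
finger_gap: 0.025
```

```bash
python3 -c "
from h import *
print(st())"
```

```text
{'p': array([0.5782, 0.1806, 0.0116]), 'press': array([0.0004, 0.2171]), 'az': np.float64(7.05), 'xax': array([-3.3e-03, -3.0e-04, -1.0e+00]), 'F': array([-0.44, -0.47,  0.11]), 'gap': 0.024972307362192313, 't': 10.8}
```

>>> {"fn": "step_arm", "kwargs": {"plan": "0.0012 -0.01 0 0 0 0 255; 0.0012 -0.01 0 0 0 0 255; 0.0012 -0.01 0 0 0 0 255; 0.0012 -0.01 0 0 0 0 255; 0.0012 -0.01 0 0 0 0 255; 0.0012 -0.01 0 0 0 0 255"}}

```text
time: 11.55
position: [0.586, 0.1162, 0.0117]
tcp_rot: [-1.572, 1.568, -3.02]
ft_force: [-0.1, 0.4, -1.6]
finger_gap: 0.0249
```

```bash
python3 -c "
from h import *
print(st())"
```

```text
{'p': array([0.586 , 0.1162, 0.0117]), 'press': array([0.0003, 0.1522]), 'az': np.float64(7.05), 'xax': array([-2.8e-03, -3.0e-04, -1.0e+00]), 'F': array([-0.08,  0.4 , -1.62]), 'gap': 0.02486935999602507, 't': 11.55}
```

>>> {"fn": "step_arm", "kwargs": {"plan": "0.0012 -0.01 0 0 0 0 255; 0.0012 -0.01 0 0 0 0 255; 0.0012 -0.01 0 0 0 0 255; 0.0008 -0.007 0 0 0 0 255; 0 0 0 0 0 0 255; 0 0 0 0 0 0 255"}}

```text
time: 12.3
position: [0.591, 0.0751, 0.0116]
tcp_rot: [-1.33, 1.568, -2.779]
ft_force: [-0.5, 0.3, -0.7]
finger_gap: 0.0248
```

>>> {"fn": "step_arm", "kwargs": {"plan": "0.0004 -0.003 0 0 0 0 255; 0.0004 -0.003 0 0 0 0 255; 0.0004 -0.003 0 0 0 0 255"}}

```text
time: 12.68
position: [0.592, 0.0691, 0.0117]
tcp_rot: [-2.598, 1.567, 2.238]
ft_force: [-1.2, 4.0, -0.9]
finger_gap: 0.0244
```

```bash
python3 -c "
from h import *
print(st())"
```

```text
{'p': array([0.592 , 0.0691, 0.0117]), 'press': array([0.0005, 0.1048]), 'az': np.float64(7.1), 'xax': array([-0.0021,  0.0027, -1.    ]), 'F': array([-1.19,  3.97, -0.88]), 'gap': 0.024443267497773254, 't': 12.675}
```

>>> {"fn": "step_arm", "kwargs": {"plan": "0.0006 -0.005 0 0 0 0 255; 0.0006 -0.005 0 0 0 0 255; 0.0006 -0.005 0 0 0 0 255"}}

```text
time: 13.05
position: [0.592, 0.0696, 0.0126]
tcp_rot: [3.054, 1.548, 1.613]
ft_force: [-1.9, 7.7, -0.6]
finger_gap: 0.0248
```

Run:
```python
from h import *
print(st())
c=camera_info("top"); im,d=snapshot("top"); np.savez("t10.npz",im=im,d=d)
c2=im[150:205,220:340]
cv2.imwrite("pics/t10.png",cv2.resize((np.clip(c2[:,:,::-1].astype(float)/130,0,1)**.7*255).astype(np.uint8),None,fx=6.5,fy=6.5,interpolation=cv2.INTER_CUBIC))
```

```text
{'p': array([0.592 , 0.0696, 0.0126]), 'press': array([0.0005, 0.1053]), 'az': np.float64(7.46), 'xax': array([-0.001 ,  0.0226, -0.9997]), 'F': array([-1.85,  7.66, -0.56]), 'gap': 0.024794301478511215, 't': 13.05}
```

View pics/t10.png

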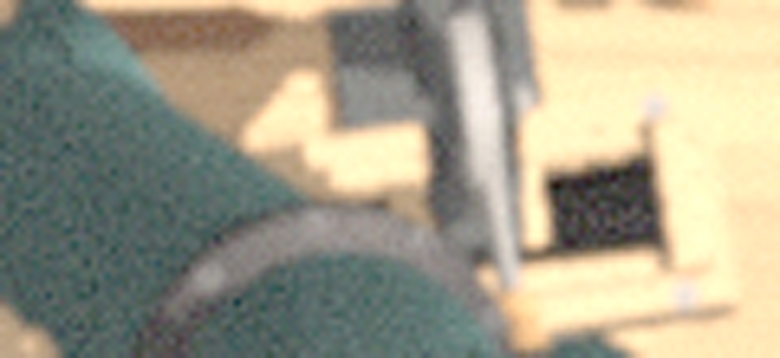

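>>> {"fn": "step_arm", "kwargs": {"plan": "0 0 0 0 0 0 255; 0 0 0 0 0 0 180; 0 0 0 0 0 0 150; 0 0 0 0 0 0 120; 0 0 0 0 0 0 100; 0 0 0 0 0 0 90; 0 0 0.02 0 0 0 90; 0 0 0.04 -1.2 0 0 90; 0 0 0.05 0 0 0 90; 0 0 0.05 0 0 0 90"}}

```text
time: 14.35
position: [0.5892, 0.0663, 0.1768]
tcp_rot: [-1.352, 1.562, -2.793]
ft_force: [0.4, -0.6, -0.1]
finger_gap: 0.0555
```

```bash
python3 -c "
from h import *
print(st())"
```

```text
{'p': array([0.5892, 0.0663, 0.1768]), 'press': array([-0.0027,  0.1023]), 'az': np.float64(7.43), 'xax': array([-0.0078, -0.0028, -1.    ]), 'F': array([ 0.45, -0.63, -0.13]), 'gap': 0.055549144703095396, 't': 14.35}
```

>>> {"fn": "step_arm", "kwargs": {"plan": "0 0 0.05 0.2 -0.4 -0.4 255; -0.01 -0.02 0.05 0 0 0 255; -0.02 -0.04 0.04 0 0 0 255; -0.02 -0.04 0 0 0 0 255; -0.02 -0.04 0 0 0 0 255; -0.01 -0.03 0 0 0 0 255; 0 0 0 0 0 0 255"}}

```text
time: 15.22
position: [0.5072, -0.1046, 0.3375]
tcp_rot: [1.357, 1.55, -0.086]
ft_force: [-0.2, 0.5, 1.2]
finger_gap: -0.0
```

```bash
python3 -c "
from h import *
print(st())"
```

```text
{'p': array([ 0.5072, -0.1046,  0.3375]), 'press': array([-0.105 , -0.0572]), 'az': np.float64(7.33), 'xax': array([ 0.0212, -0.0018, -0.9998]), 'F': array([-0.2 ,  0.5 ,  1.21]), 'gap': -1.9278107511174633e-05, 't': 15.225}
```

>>> {"fn": "step_arm", "kwargs": {"plan": "0 -0.0035 -0.015 0.1 1.2 -0.3 255; 0 0 -0.015 0 0 0 255; 0 0 -0.01 0 0 0 255; 0 0 0 0 0 0 255"}}

```text
time: 15.72
position: [0.5074, -0.1036, 0.2948]
tcp_rot: [-2.637, 1.568, 2.204]
ft_force: [0.4, 0.0, 1.0]
finger_gap: -0.0
```

Run:
```python
from h import *
print(st())
im,d=snapshot("scene"); c=camera_info("scene"); np.savez("s12.npz",im=im,d=d)
c2=im[60:200,200:320]
cv2.imwrite("pics/s12.png",cv2.resize((np.clip(c2[:,:,::-1].astype(float)/140,0,1)**.6*255).astype(np.uint8),(514,600),interpolation=cv2.INTER_CUBIC))
```

```text
{'p': array([ 0.5074, -0.1036,  0.2948]), 'press': array([-0.1047, -0.0563]), 'az': np.float64(7.4), 'xax': array([-0.0016,  0.0022, -1.    ]), 'F': array([0.41, 0.04, 0.96]), 'gap': -1.725726178244749e-05, 't': 15.725}
```

View pics/s12.png

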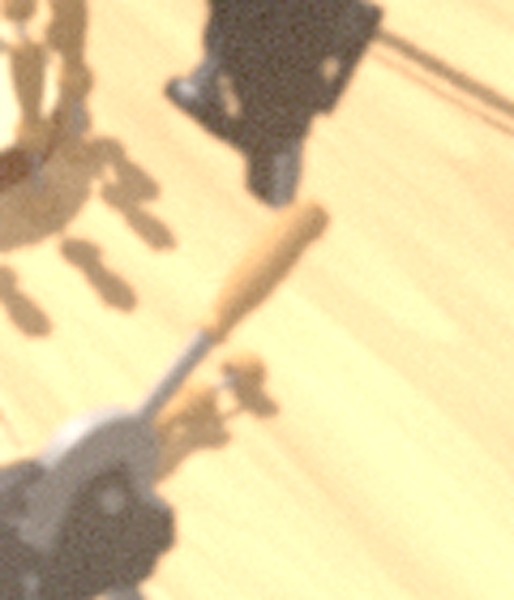

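Run:
```python
from h import *
np.set_printoptions(precision=4,suppress=True)
f=np.load("s12.npz"); d=cv2.medianBlur(f["d"],3); c=camera_info("scene")
S=lambda L:[(200+u/4.283,60+v/4.286) for u,v in L]
def pr(n,L):
    W=px2w(c,d,S(L)); q=W[:,:2]-[.6044,-.0349]; a=np.radians(7.05)
    print(n,np.c_[q@[np.cos(a),np.sin(a)],q@[-np.sin(a),np.cos(a)],W[:,2]].round(4).tolist())
pr("tip",[(260,192),(272,198),(287,195),(275,180)])
pr("handle axis",[(225,315),(245,288),(266,265),(285,243),(305,225)])
pr("axle",[(110,497),(75,430),(130,440)])
```

```text
tip [[-0.0938, -0.0517, 0.3268], [-0.098, -0.0473, 0.3234], [-0.1049, -0.0438, 0.3237], [-0.099, -0.0466, 0.3344]]
handle axis [[-0.0725, -0.0538, 0.2571], [-0.0859, -0.0531, 0.2681], [-0.0991, -0.0515, 0.277], [-0.1131, -0.0521, 0.2834], [-0.1249, -0.0498, 0.2902]]
axle [[0.0211, -0.0397, 0.1985], [0.0267, -0.0574, 0.2381], [-0.0055, -0.054, 0.2111]]
```

>>> {"fn": "step_arm", "kwargs": {"plan": "-0.002 -0.002 -0.008 0 0 0 255; -0.001 0 -0.006 0 0 0 255; -0.001 0 -0.004 0 0 0 255; 0 0 -0.003 0 0 0 255"}}

```text
time: 16.27
position: [0.5041, -0.1054, 0.2736]
tcp_rot: [2.573, 1.569, 1.131]
ft_force: [-0.1, -1.5, 0.1]
finger_gap: 0.0001
```

>>> {"fn": "step_arm", "kwargs": {"plan": "-0.001 0 -0.004 0 0 0 255; -0.001 0 -0.004 0 0 0 255; -0.001 0 -0.004 0 0 0 255"}}

```text
time: 16.65
position: [0.5031, -0.1056, 0.2633]
tcp_rot: [1.556, 1.565, 0.114]
ft_force: [-0.4, -0.1, 6.6]
finger_gap: -0.0002
```

>>> {"fn": "step_arm", "kwargs": {"plan": "-0.001 0 -0.004 0 0 0 255; -0.001 0 -0.004 0 0 0 255"}}

```text
time: 16.9
position: [0.5029, -0.1057, 0.2572]
tcp_rot: [1.375, 1.561, -0.066]
ft_force: [-0.9, -1.1, 4.9]
finger_gap: 0.0004
```

>>> {"fn": "step_arm", "kwargs": {"plan": "-0.001 0 -0.004 0 0 0 255"}}

```text
time: 17.02
position: [0.5027, -0.1058, 0.2541]
tcp_rot: [1.328, 1.56, -0.114]
ft_force: [-0.1, 0.3, 5.7]
finger_gap: 0.0001
```

>>> {"fn": "step_arm", "kwargs": {"plan": "-0.001 0 -0.004 0 0 0 255"}}

```text
time: 17.15
position: [0.5024, -0.1059, 0.251]
tcp_rot: [1.288, 1.558, -0.153]
ft_force: [-0.7, -0.4, 5.2]
finger_gap: 0.0001
```

>>> {"fn": "step_arm", "kwargs": {"plan": "-0.001 0 -0.004 0 0 0 255"}}

```text
time: 17.27
position: [0.502, -0.106, 0.2479]
tcp_rot: [1.253, 1.556, -0.189]
ft_force: [-1.1, 0.4, 5.4]
finger_gap: -0.0001
```

```bash
python3 -c "
from h import *
print(st())"
```

```text
{'p': array([ 0.502 , -0.106 ,  0.2479]), 'press': array([-0.1103, -0.058 ]), 'az': np.float64(7.38), 'xax': array([ 0.0143, -0.0027, -0.9999]), 'F': array([-1.13,  0.4 ,  5.39]), 'gap': -6.273718523379736e-05, 't': 17.275}
```

>>> {"fn": "step_arm", "kwargs": {"plan": "-0.001 0 -0.003 0 0.4 0 255"}}

```text
time: 17.4
position: [0.5011, -0.1062, 0.2457]
tcp_rot: [0.997, 1.563, -0.445]
ft_force: [-1.4, -0.3, 6.6]
finger_gap: -0.0001
```

>>> {"fn": "step_arm", "kwargs": {"plan": "-0.001 0 -0.003 0 0.2 0 255"}}

```text
time: 17.52
position: [0.5003, -0.1063, 0.2437]
tcp_rot: [0.65, 1.565, -0.792]
ft_force: [-1.6, -0.7, 7.5]
finger_gap: 0.0001
```

>>> {"fn": "step_arm", "kwargs": {"plan": "-0.001 0 -0.003 0 0.2 0 255"}}

```text
time: 17.65
position: [0.4993, -0.1064, 0.2416]
tcp_rot: [-0.016, 1.565, -1.459]
ft_force: [-3.1, -0.6, 9.8]
finger_gap: 0.0002
```

>>> {"fn": "step_arm", "kwargs": {"plan": "-0.001 0 -0.004 0 0.2 0 255"}}

```text
time: 17.77
position: [0.4981, -0.1066, 0.2389]
tcp_rot: [-0.646, 1.563, -2.089]
ft_force: [-3.7, 1.0, 10.8]
finger_gap: -0.0001
```

>>> {"fn": "step_arm", "kwargs": {"plan": "-0.0007 0 -0.004 0 0.2 0 255"}}

```text
time: 17.9
position: [0.497, -0.1067, 0.2363]
tcp_rot: [-0.946, 1.559, -2.389]
ft_force: [-4.2, 0.3, 13.3]
finger_gap: 0.0002
```

>>> {"fn": "step_arm", "kwargs": {"plan": "-0.0007 0 -0.004 0 0.2 0 255"}}

```text
time: 18.02
position: [0.4957, -0.1069, 0.2336]
tcp_rot: [-1.095, 1.555, -2.539]
ft_force: [-4.2, -0.4, 12.1]
finger_gap: -0.0003
```

>>> {"fn": "step_arm", "kwargs": {"plan": "-0.0007 0 -0.004 0 0.2 0 255"}}

```text
time: 18.15
position: [0.4947, -0.1071, 0.2312]
tcp_rot: [-1.158, 1.55, -2.603]
ft_force: [-4.0, 0.4, 15.1]
finger_gap: -0.0002
```

>>> {"fn": "step_arm", "kwargs": {"plan": "-0.0007 0 -0.004 0 0.2 0 255"}}

```text
time: 18.27
position: [0.4934, -0.1072, 0.2286]
tcp_rot: [-1.208, 1.545, -2.653]
ft_force: [-4.4, 0.1, 10.8]
finger_gap: 0.0002
```

>>> {"fn": "step_arm", "kwargs": {"plan": "0 0 -0.004 0 0 0 255"}}

```text
time: 18.4
position: [0.4935, -0.1073, 0.2253]
tcp_rot: [-1.178, 1.545, -2.623]
ft_force: [-2.0, -0.2, 4.9]
finger_gap: -0.0003
```

>>> {"fn": "step_arm", "kwargs": {"plan": "0 0 -0.004 0 0 0 255"}}

```text
time: 18.52
position: [0.4927, -0.1075, 0.2217]
tcp_rot: [-1.18, 1.543, -2.625]
ft_force: [-1.9, -0.5, 8.1]
finger_gap: -0.0003
```

```bash
python3 -c "
from h import *
print(st())"
```

```text
{'p': array([ 0.4927, -0.1075,  0.2217]), 'press': array([-0.1197, -0.0583]), 'az': np.float64(7.19), 'xax': array([-0.0239, -0.0136, -0.9996]), 'F': array([-1.93, -0.52,  8.12]), 'gap': -0.0002850704918474441, 't': 18.525}
```

>>> {"fn": "step_arm", "kwargs": {"plan": "-0.0005 0 -0.004 0.3 -0.5 0 255; 0 0 -0.004 0.3 -0.5 0 255"}}

```text
time: 18.77
position: [0.4918, -0.1075, 0.2152]
tcp_rot: [-1.173, 1.562, -2.618]
ft_force: [-4.7, 0.0, 10.2]
finger_gap: -0.0002
```

>>> {"fn": "step_arm", "kwargs": {"plan": "-0.0005 0 -0.004 0.2 -0.4 0 255; 0 0 -0.004 0 0 0 255"}}

```text
time: 19.02
position: [0.4903, -0.1077, 0.2092]
tcp_rot: [-0.899, 1.567, -2.345]
ft_force: [-4.2, 0.6, 12.7]
finger_gap: -0.0002
```

>>> {"fn": "step_arm", "kwargs": {"plan": "0 0 -0.004 0 0 0 255"}}

```text
time: 19.15
position: [0.4897, -0.1078, 0.2064]
tcp_rot: [-0.951, 1.565, -2.398]
ft_force: [-5.0, 0.6, 12.0]
finger_gap: 0.0
```

>>> {"fn": "step_arm", "kwargs": {"plan": "0 0 -0.004 0 0 0 255"}}

```text
time: 19.27
position: [0.489, -0.1079, 0.2033]
tcp_rot: [-0.983, 1.563, -2.43]
ft_force: [-4.3, 0.4, 11.6]
finger_gap: -0.0002
```

>>> {"fn": "step_arm", "kwargs": {"plan": "0 0 -0.004 0 0 0 255"}}

```text
time: 19.4
position: [0.4888, -0.108, 0.2002]
tcp_rot: [-0.92, 1.562, -2.367]
ft_force: [-3.3, -0.2, 4.3]
finger_gap: 0.0001
```

>>> {"fn": "step_arm", "kwargs": {"plan": "0 0 -0.004 0 0 0 255"}}

```text
time: 19.52
position: [0.4883, -0.108, 0.1967]
tcp_rot: [-0.944, 1.561, -2.391]
ft_force: [-2.7, 0.2, 7.7]
finger_gap: -0.0
```

>>> {"fn": "step_arm", "kwargs": {"plan": "0 0 -0.004 0 0 0 255"}}

```text
time: 19.65
position: [0.4878, -0.1081, 0.1932]
tcp_rot: [-0.962, 1.56, -2.409]
ft_force: [-3.0, -0.9, 8.9]
finger_gap: -0.0003
```

```bash
python3 -c "
from h import *
print(st())"
```

```text
{'p': array([ 0.4878, -0.1081,  0.1932]), 'press': array([-0.1247, -0.0583]), 'az': np.float64(7.06), 'xax': array([-0.0083, -0.0075, -0.9999]), 'F': array([-3.  , -0.92,  8.93]), 'gap': -0.00027678448806642725, 't': 19.65}
```

>>> {"fn": "step_arm", "kwargs": {"plan": "0 0 -0.004 0 0 0 255; 0 0 -0.004 0.2 -0.3 0 255"}}

```text
time: 19.9
position: [0.4873, -0.1082, 0.1868]
tcp_rot: [-0.81, 1.563, -2.258]
ft_force: [-3.5, -0.1, 11.0]
finger_gap: -0.0002
```

>>> {"fn": "step_arm", "kwargs": {"plan": "0 0 -0.004 0 0 0 255"}}

```text
time: 20.02
position: [0.4872, -0.1082, 0.184]
tcp_rot: [-0.755, 1.563, -2.203]
ft_force: [-4.0, -0.3, 12.9]
finger_gap: -0.0
```

>>> {"fn": "step_arm", "kwargs": {"plan": "0 0 -0.004 0 0 0 255"}}

```text
time: 20.15
position: [0.4871, -0.1082, 0.1811]
tcp_rot: [-0.73, 1.561, -2.178]
ft_force: [-4.1, 0.9, 11.6]
finger_gap: 0.0001
```

>>> {"fn": "step_arm", "kwargs": {"plan": "0 0 -0.004 0 0 0 255"}}

```text
time: 20.27
position: [0.487, -0.1083, 0.1784]
tcp_rot: [-0.685, 1.56, -2.134]
ft_force: [-3.7, 1.8, 14.7]
finger_gap: -0.0
```

>>> {"fn": "step_arm", "kwargs": {"plan": "0 0 -0.004 0 0 0 255"}}

```text
time: 20.4
position: [0.4874, -0.1083, 0.1754]
tcp_rot: [-0.573, 1.56, -2.022]
ft_force: [-2.1, 0.2, 4.6]
finger_gap: 0.0001
```

>>> {"fn": "step_arm", "kwargs": {"plan": "0 0 -0.003 0 0 0 255"}}

```text
time: 20.52
position: [0.4875, -0.1083, 0.173]
tcp_rot: [-0.535, 1.559, -1.984]
ft_force: [-3.1, -0.1, 7.7]
finger_gap: 0.0001
```

>>> {"fn": "step_arm", "kwargs": {"plan": "0 0 -0.003 0 0 0 255"}}

```text
time: 20.65
position: [0.4876, -0.1083, 0.1707]
tcp_rot: [-0.506, 1.559, -1.956]
ft_force: [-2.7, 0.9, 8.5]
finger_gap: -0.0002
```

```bash
python3 -c "
from h import *
print(st())"
```

```text
{'p': array([ 0.4876, -0.1083,  0.1707]), 'press': array([-0.125 , -0.0585]), 'az': np.float64(6.97), 'xax': array([-0.0045, -0.011 , -0.9999]), 'F': array([-2.67,  0.91,  8.53]), 'gap': -0.00017342587284678148, 't': 20.65}
```

>>> {"fn": "step_arm", "kwargs": {"plan": "0 0 -0.004 0 0 0 255; 0 0 -0.004 0 0 0 255"}}

```text
time: 20.9
position: [0.488, -0.1083, 0.1644]
tcp_rot: [-0.415, 1.558, -1.865]
ft_force: [-3.5, 1.1, 13.1]
finger_gap: -0.0
```

>>> {"fn": "step_arm", "kwargs": {"plan": "0 0 -0.004 0 0 0 255"}}

```text
time: 21.02
position: [0.4882, -0.1083, 0.1615]
tcp_rot: [-0.374, 1.557, -1.823]
ft_force: [-3.3, -0.6, 12.8]
finger_gap: -0.0001
```

>>> {"fn": "step_arm", "kwargs": {"plan": "0 0 -0.004 0 0 0 255"}}

```text
time: 21.15
position: [0.4886, -0.1083, 0.1588]
tcp_rot: [-0.323, 1.556, -1.773]
ft_force: [-4.4, 0.6, 15.8]
finger_gap: 0.0
```

>>> {"fn": "step_arm", "kwargs": {"plan": "0 0 -0.004 0 0 0 255"}}

```text
time: 21.28
position: [0.4889, -0.1083, 0.1561]
tcp_rot: [-0.282, 1.555, -1.732]
ft_force: [-3.5, 0.7, 13.3]
finger_gap: -0.0001
```

>>> {"fn": "step_arm", "kwargs": {"plan": "0 0 -0.003 0 0 0 255"}}

```text
time: 21.4
position: [0.4891, -0.1082, 0.1543]
tcp_rot: [-0.256, 1.554, -1.706]
ft_force: [-4.2, 0.2, 15.0]
finger_gap: -0.0
```

>>> {"fn": "step_arm", "kwargs": {"plan": "0 0 -0.0035 0 0 0 255"}}

```text
time: 21.52
position: [0.49, -0.1082, 0.1521]
tcp_rot: [-0.137, 1.553, -1.587]
ft_force: [-1.1, 0.0, 7.1]
finger_gap: 0.0001
```

Force fell from 15.0 to 7.1 N; one more small step to confirm and seat the pawl.

>>> {"fn": "step_arm", "kwargs": {"plan": "0 0 -0.003 0 0 0 255"}}

```text
time: 21.65
position: [0.4905, -0.1081, 0.1499]
tcp_rot: [-0.078, 1.553, -1.528]
ft_force: [-1.5, 0.2, 7.5]
finger_gap: 0.0002
```

>>> {"fn": "step_arm", "kwargs": {"plan": "0 0 -0.003 0 0 0 255; 0 0 -0.003 0 0 0 255"}}

```text
time: 21.9
position: [0.4914, -0.1081, 0.1456]
tcp_rot: [0.01, 1.551, -1.44]
ft_force: [-1.8, 1.0, 9.6]
finger_gap: 0.0001
```

Run:
```python
from h import *
print(st())
for i in range(6): snapshot("top")
print(st())
c=camera_info("scene"); im,d=snapshot("scene"); np.savez("s13.npz",im=im,d=d); print(st())
```

```text
{'p': array([ 0.4914, -0.1081,  0.1456]), 'press': array([-0.1211, -0.0588]), 'az': np.float64(6.91), 'xax': array([ 0.0026, -0.0196, -0.9998]), 'F': array([-1.81,  0.99,  9.57]), 'gap': 0.00012732173195233805, 't': 21.9}
{'p': array([ 0.4914, -0.1081,  0.1454]), 'press': array([-0.1211, -0.0588]), 'az': np.float64(6.92), 'xax': array([ 0.0025, -0.0194, -0.9998]), 'F': array([-1.74,  0.11,  7.79]), 'gap': -6.300258732148995e-05, 't': 22.2}
{'p': array([ 0.4914, -0.108 ,  0.1454]), 'press': array([-0.1211, -0.0587]), 'az': np.float64(6.92), 'xax': array([ 0.0025, -0.0194, -0.9998]), 'F': array([-1.34,  0.03,  7.77]), 'gap': 0.00011047685329823618, 't': 22.25}
```

>>> {"fn": "step_arm", "kwargs": {"plan": "0 0 -0.002 0 0 0 255; 0 0 -0.002 0 0 0 255"}}

```text
time: 22.5
position: [0.492, -0.108, 0.1433]
tcp_rot: [0.047, 1.55, -1.403]
ft_force: [-2.2, 0.6, 9.7]
finger_gap: -0.0002
```

Run:
```python
from h import *
np.set_printoptions(precision=4,suppress=True)
for i in range(6): im,d=snapshot("top")
print(st()); im2,d2=snapshot("scene"); c=camera_info("top"); c2=camera_info("scene")
# board wide-end: dark pixels near stop in press coords
g=im.max(2); L=[(u,v) for v in range(168,192) for u in range(300,326) if g[v,u]<45]
W=ray(c,L,.0445); q=W[:,:2]-[.6044,-.0349]; a=np.radians(7.05)
P=np.c_[q@[np.cos(a),np.sin(a)],q@[-np.sin(a),np.cos(a)]]*1000
print("board by stop, rel stop y:",np.percentile(P[:,1]+148,[1,5]).round(1),"x",np.percentile(P[:,0],[3,97]).round(1),len(L))
# handle: orange pixels in scene
hs=cv2.cvtColor(im2,cv2.COLOR_RGB2HSV); dm=cv2.medianBlur(d2,3)
L=[(u,v) for v in range(60,200) for u in range(200,310)]
W=px2w(c2,dm,L); q=W[:,:2]-[.6044,-.0349]; x=q@[np.cos(a),np.sin(a)]; y=q@[-np.sin(a),np.cos(a)]
k=(W[:,2]>.08)&(W[:,2]<.25)&(x>-.2)&(x<-.03)&(abs(y+.058)<.02)
for lo in range(-200,-30,15):
    m=k&(x*1000>lo)&(x*1000<lo+15)
    if m.sum()>2: print(lo,m.sum(),np.percentile(W[m,2],[5,50,95]).round(3))
```

```text
{'p': array([ 0.492 , -0.108 ,  0.1431]), 'press': array([-0.1206, -0.0588]), 'az': np.float64(6.9), 'xax': array([ 0.0036, -0.0207, -0.9998]), 'F': array([-1.84,  0.85,  8.13]), 'gap': -1.4448020001763806e-05, 't': 22.8}
board by stop, rel stop y: [ 8.5 10.3] x [-26.4  15.7] 258
-185 12 [0.233 0.244 0.249]
-170 68 [0.144 0.236 0.249]
-155 85 [0.138 0.153 0.231]
-140 114 [0.142 0.213 0.248]
-125 147 [0.15  0.187 0.236]
-110 174 [0.154 0.211 0.244]
-95 76 [0.156 0.169 0.247]
-80 65 [0.16  0.171 0.248]
-65 36 [0.164 0.175 0.249]
-50 31 [0.169 0.178 0.184]
-35 12 [0.173 0.181 0.189]
```

Run:
```python
from h import *
c=camera_info("top"); im0=np.load("t10.npz")["im"]; im,d=snapshot("top"); imi=np.load("top0.npz")["im"]
for v in (178,182):
    for n,i in(("init",imi),("t10",im0),("now",im)): print(v,n,i[v-1:v+2].max(2).mean(0)[298:332].astype(int).tolist())
for z in(.0445,): print(((ray(c,[(u,180) for u in (304,316,318,320,322,324)],z)[:,:2]-[.6044,-.0349])@[-np.sin(.123),np.cos(.123)]*1000+148).round(1))
print(st())
```

```text
178 init [62, 65, 101, 135, 144, 142, 143, 142, 142, 143, 143, 142, 143, 143, 143, 142, 144, 135, 110, 83, 75, 72, 76, 99, 128, 142, 143, 144, 145, 143, 143, 143, 141, 139]
178 t10 [70, 72, 111, 150, 143, 97, 44, 21, 21, 22, 19, 19, 18, 19, 16, 17, 21, 20, 19, 20, 20, 21, 51, 100, 143, 158, 160, 160, 162, 160, 160, 159, 158, 156]
178 now [66, 71, 111, 145, 139, 91, 37, 19, 19, 14, 18, 21, 14, 22, 19, 18, 16, 18, 20, 21, 17, 20, 51, 101, 139, 156, 155, 158, 156, 157, 156, 154, 154, 151]
182 init [74, 66, 100, 136, 147, 148, 144, 142, 143, 143, 142, 143, 143, 143, 142, 142, 143, 141, 128, 96, 76, 73, 72, 79, 105, 134, 144, 143, 145, 146, 145, 143, 141, 135]
182 t10 [81, 76, 111, 151, 159, 135, 83, 34, 21, 18, 25, 20, 24, 22, 24, 25, 18, 22, 22, 26, 24, 22, 28, 62, 110, 150, 160, 162, 162, 162, 162, 161, 157, 151]
182 now [60, 74, 110, 145, 144, 110, 61, 24, 20, 23, 20, 21, 20, 18, 23, 26, 22, 20, 21, 27, 21, 24, 29, 60, 109, 145, 159, 156, 158, 159, 157, 155, 155, 148]
[52.2 19.2 13.7  8.2  2.7 -2.9]
{'p': array([ 0.492 , -0.108 ,  0.1431]), 'press': array([-0.1206, -0.0588]), 'az': np.float64(6.91), 'xax': array([ 0.0036, -0.0207, -0.9998]), 'F': array([-2.67,  0.49,  9.34]), 'gap': 0.0001837953586953585, 't': 22.9}
```

>>> {"fn": "step_arm", "kwargs": {"plan": "0 0 -0.0005 0 0 0 255"}}

```text
time: 23.02
position: [0.4919, -0.108, 0.1432]
tcp_rot: [0.046, 1.549, -1.405]
ft_force: [-1.3, 0.4, 6.7]
finger_gap: -0.0003
```

Run:
```python
from h import *
print(st()); F=[]
for i in range(6): snapshot("top"); F.append(arm.sense()["ft_force"][2].round(1))
print(F,st())
```

```text
{'p': array([ 0.4919, -0.108 ,  0.1432]), 'press': array([-0.1206, -0.0588]), 'az': np.float64(6.9), 'xax': array([ 0.0036, -0.0212, -0.9998]), 'F': array([-1.3 ,  0.42,  6.65]), 'gap': -0.0003242425959918599, 't': 23.025}
[np.float64(6.6), np.float64(7.7), np.float64(8.1), np.float64(7.5), np.float64(6.8), np.float64(6.5)] {'p': array([ 0.492 , -0.108 ,  0.1432]), 'press': array([-0.1206, -0.0588]), 'az': np.float64(6.9), 'xax': array([ 0.0036, -0.0212, -0.9998]), 'F': array([-1.3 ,  0.19,  6.52]), 'gap': 7.917390706023432e-05, 't': 23.325}
```

Steady at about 7 N with no motion and inside the holding band, so I'm handing the job in.

Run:
```python
from h import *
print(arm.finish_job()); print(st())
```

```text
the job is handed in; nothing more can be done
None
the job is handed in; nothing more can be done
```

I slid the fingerboard along the channel until its wide end met the stop, then pressed the lever down four clicks. I handed the job in while still bearing down; it gives no verdict.

**Board:** It would not move further along the channel against a push of 7.7 N. In the top image its wide end lines up with the stop's face, and it was unchanged after the press.

**Clicks:** I felt four separate falls in force, at reported tool heights of about 0.228, 0.2015, 0.1765 and 0.1535 m, about 25 mm apart. A fifth would have come near 0.127 m, and I stopped at 0.143 m. The handle's slope in the depth image gives the lever at about 0.90 rad, inside the 0.855 to 1.025 range.

**Final hold:** The tool was still for the last 0.3 s, pushing at 6.5 to 8.1 N, right at the top of the 3 to 8 N holding band.

**Disagreements and unchecked points:**
- **Tool height:** The reported height did not match the camera or the contacts. The fingertips were about 2 cm above the reported tool point, not 19 mm below it. This cost two failed grips near the narrow end; I then set the height by touch. The board had not moved afterwards.
- **Press forces:** The readings while moving reached about 15 N, above the stated 7 to 11 N, probably from drag and friction. I went by the falls in force, not the peak values.
- **Foot force:** I could not measure it. I estimate about 14 N from the lever angle and the spring.
- **Other items:** I did not check the rest of the bench afterwards. I felt no unexpected contact with it.

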